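# Shake stamp blanks out over the drying tray

### The arm

A 6-joint arm with a two-finger parallel gripper is mounted at the origin on a cart in front of the work surface, level with it; the furniture and walls round the work are solid. World frame = base frame: x ahead of the robot, y to its left, z up, the work surface at z = 0. Lengths are in m, angles in rad, forces in N, time in s.
With the tool pointing down it reaches from about 0.25 to 0.775 m from the base axis. Payload 4 kg.
Tool frame: the origin (TCP) lies on the centre line of the jaws, within the pads' length; the fingertips stand 25 mm ahead of it and the grasp point (between the pads) lies 6 mm ahead of it; z points along the fingers, y is the line along which they close (so a half turn about z gives the same grasp; the last joint's range is limited). The gripper opens to 94 mm and grips with 3 to 60 N. Pads are 16 mm wide; open, the fingers measure 119 mm over their backs; the gripper's body (75 mm by 177 mm) begins 78 mm behind the grasp point.
Start: joints at [-1.329, 0.087, 1.371, -0, 1.684, -0.103], TCP at [0.186, -0.518, 0.208] pointing down, gripper open.
Joint ranges: [-3.1, 3.1], [-0.76, 2.03], [0.27, 2.55], [-1.08, 4.22], [0.17, 2.65], [-2.57, 2.57]. Speed limits (rad/s): [2.79, 2.79, 3.14, 3.14, 3.14, 3.14].

### API

Orientations are given as [roll, pitch, yaw] about the fixed x, y, z axes, in that order (R = Rz(yaw) Ry(pitch) Rx(roll)).
In Python, from bench import robot, imaging gives the robot as it stands. The module is installed in compiled form; this text tells all that it offers.
- The arm moves only by the tool drive_tool, never from a script. Its argument "series" is a list of rows, each a list of 3 entries, a list of its own where there are three numbers: the finger opening in m, from 0 to 0.094, then the shift along the tool's x, y, z in m, then the turn, a rotation vector about the tool's x, y, z in rad. A call has 1 to 5 rows; each row is the pose to reach, as a shift and turn from the pose commanded when the call began, along the tool's axes at that moment; what a row does not reach only later rows make up. A row lasts 1/8 s, in which the tool goes at most 62.5 mm and 10.7 degrees, less where a joint would pass 70% of its speed; a pose out of reach is approached as far as the arm can. A call with a gripper value outside its range is refused whole. The fingers move at their own pace and stop on an object; the grip force is fixed at half the most. Time passes only in rows, so rows that repeat a pose let the fingers close. It gives the time, the measured TCP pose, the force, the opening and the grip force at its end, in the units of the state.
- robot.get_obs(): the state, without advancing time (a new reading comes with each control period).
- imaging.snapshot(name): name is "side" or "top" or "wrist"; returns the picture (420x560x3 uint8, red, green, blue); there is no depth.
- imaging.get_calibration(name): a dict with "intrinsics" (3x3 intrinsics, pixels), "position" and "rotation" of the camera in the world. Camera axes: x right, y up, looking along -z (the intrinsics and any distortion apply to the point x, -y, -z); pixel columns grow to the right and rows downward; lengths in m; the calibration is good to about 2 mm. The wrist camera is an equidistant fisheye: a pixel r from the principal point sees the ray r / f radians off the axis. A picture is of the moment at which its call begins: read the wrist's pose just before it. get_calibration takes no time and is no camera call; for the wrist camera it gives the pose at the moment of the call.
- robot.close_job(): hands the job in; it is judged then, once.
The state is a dict: "time": time; "joint_positions": joint angles; "qvel": joint speeds; "joint_torque": joint torques, N m; "tool_pos": TCP position; "ee_rot": TCP orientation; "wrist_force": force on the tool from outside, world axes, zero at the start; "wrist_torque": the same for the moment, N m; "width": finger opening in m; "finger_force": force on a finger pad.
Only numpy, scipy, OpenCV 4.12 (cv2) and the standard library are available. Lean on these libraries where they do the work, as an engineer would, in place of code of your own. Each camera call takes 0.05 s, during which the arm holds its last target. There are 200 camera calls.

### The job

Pick the two-lane wooden shaker up by its handle bar and shake the six round blanks out of its open mouth, from low above the three-bay drying tray, a pair at a time, so that they are spread evenly: two lying in every bay, none on top of another. Do not handle the blanks with the fingers, and leave the oil can, the steel tumbler and the large bark-sided blank behind the work undisturbed. Then stand the empty shaker upright on the bench top, clear of the tray, and let go.

Things in the scene. Friction and masses are not known exactly. Their poses are not given: they have to be found in the camera images.
- shaker: loose two-lane wooden scoop, 118 x 96 x 116 mm (x, y, z), 0.25 to 0.5 kg, upright on the bench, mouth towards the robot within about 45 degrees. Origin: on its underside, 56 mm behind the mouth. Open top; open mouth at its -x end; side walls 48 mm high; closed rear wall to x = +62 mm; a 14 mm thick, 56 mm high middle wall parts two lanes, each 36 mm wide, and carries the handle bar
- shaker_grip (a point): middle of the shaker's handle bar, 103 mm above the shaker's underside, right above its origin; axes as the shaker. The bar is level along x: 106 mm long, 14 mm wide (y), 26 mm tall, with a 34 mm high opening under it between posts near its ends
- shaker_mouth (a point): middle of the mouth's floor edge, at x -56, y 0, z 7 mm of the shaker. Each lane's floor is three flats 37 mm long with a blank on each; from the mouth back they fall to the mouth by 16, 3 and -10 degrees: tipped mouth down, the front pair slides out first (at 10 to 20 degrees of tip, as friction, 0.48 to 0.72, has it), the middle pair 13 degrees later, the rear pair 13 more (36 to 46)
- tray: fixed open wooden drying tray on the bench, 140 x 312 x 28 mm (x, y, z), origin at the middle of its underside; floor 6 mm thick, walls 6 mm thick, outer walls 28 mm high, two dividers 24 mm high across it that make three bays in a row along its y. Its long side faces the robot within about 15 degrees.
- bay_0 (a point): centre of the floor of the tray's bay 0 (at its -y end); the bay is 128 mm (x) by 96 mm (y) inside; axes as the tray
- bay_1 (a point): centre of the floor of the tray's bay 1 (in the middle); the bay is 128 mm (x) by 96 mm (y) inside; axes as the tray
- bay_2 (a point): centre of the floor of the tray's bay 2 (at its +y end); the bay is 128 mm (x) by 96 mm (y) inside; axes as the tray
- blank_0: round light wood blank, 32 mm across and 22 mm tall, about 14 g; origin at its middle, z along its axis; starts in the shaker's -y lane, on the flat at the mouth
- blank_1: round light wood blank, 32 mm across and 22 mm tall, about 14 g; origin at its middle, z along its axis; starts in the shaker's +y lane, on the flat at the mouth
- blank_2: round light wood blank, 32 mm across and 22 mm tall, about 14 g; origin at its middle, z along its axis; starts in the shaker's -y lane, on the middle flat
- blank_3: round light wood blank, 32 mm across and 22 mm tall, about 14 g; origin at its middle, z along its axis; starts in the shaker's +y lane, on the middle flat
- blank_4: round light wood blank, 32 mm across and 22 mm tall, about 14 g; origin at its middle, z along its axis; starts in the shaker's -y lane, on the rear flat
- blank_5: round light wood blank, 32 mm across and 22 mm tall, about 14 g; origin at its middle, z along its axis; starts in the shaker's +y lane, on the rear flat
- oil_can: bystander: loose oil can with a spout, body 64 mm across and 64 mm high, 151 mm with the spout, standing behind (+x of) the shaker; origin at the middle of its underside
- steel_tumbler: bystander: loose open steel tumbler, 74 mm across, 88 mm high, standing 50 to 70 mm behind the tray's far wall (centre); origin at the middle of its underside
- stamp_blank_2: bystander: loose large round blank, bark-sided, 61 mm across, 50 mm high, standing 50 to 70 mm behind the tray's far wall (centre); origin at the middle of its underside

How it is judged:
By the outcome, as a careful person would: the job done as asked, in the order asked, and still so for the second after the job is handed in, with the robot touching nothing.
It also fails if it takes over 69 s, if anything falls off the work surface, if the arm or the gripper's body presses on something with over 40 N, if the wrist force passes 120 N, or if a joint passes its speed limit or range.

## Working session

There is one attempt and no reset: what is moved stays moved. The work goes in short steps, Python scripts to look and compute and a tool call to move; the robot and the scene stay as the last step left them, time stands still between calls to the robot, and variables do not carry over. Pictures are saved under pics/ and viewed, at most 10 in all, crops included, and the job is handed in when it is done.

Besides the shell and the picture viewer there is one more tool, called after "Request:" by a JSON object that holds its "method" and its "body", one argument or row to a line. drive_tool: Moves the arm, as the interface text tells. Its arguments: {"type":"object","properties":{"series":{"type":"array"}},"required":["series"]}

```bash
mkdir -p pics; python3 - <<'E'
from bench import robot, imaging
import cv2, numpy as np
np.set_printoptions(precision=4,suppress=True)
o=robot.get_obs(); print(o)
for n in ["top","side"]:
    im=imaging.snapshot(n); cv2.imwrite(f"pics/{n}0.png",im[:,:,::-1]); print(n,imaging.get_calibration(n))
E
```

```text
{'time': 0.0, 'joint_positions': array([-1.3291,  0.088 ,  1.3723, -0.    ,  1.6836, -0.1031]), 'qvel': array([-0.0007, -0.0003, -0.0014, -0.0004,  0.0002,  0.001 ]), 'joint_torque': array([ -0.0006, -34.0189, -30.2427,   0.0717,   0.0332,  -0.0002]), 'tool_pos': array([ 0.1858, -0.5171,  0.2068]), 'ee_rot': array([-3.1394, -0.0002,  0.3448]), 'wrist_force': array([-0.1047, -0.1691,  0.5368]), 'wrist_torque': array([-0.0141,  0.0022, -0.0291]), 'finger_force': 0.0, 'width': 0.09438741388678826}
top {'intrinsics': array([[491.9696,   0.    , 280.6917],
       [  0.    , 491.9696, 205.3628],
       [  0.    ,   0.    ,   1.    ]]), 'position': array([ 0.3232, -0.0392,  1.2631]), 'rotation': array([ 0.2059,  0.003 , -1.5721])}
side {'intrinsics': array([[488.2406,   0.    , 289.5079],
       [  0.    , 488.2406, 215.539 ],
       [  0.    ,   0.    ,   1.    ]]), 'position': array([-0.0255,  0.8504,  1.0286]), 'rotation': array([ 0.8367, -0.0191, -2.5501])}
```

View pics/top0.png

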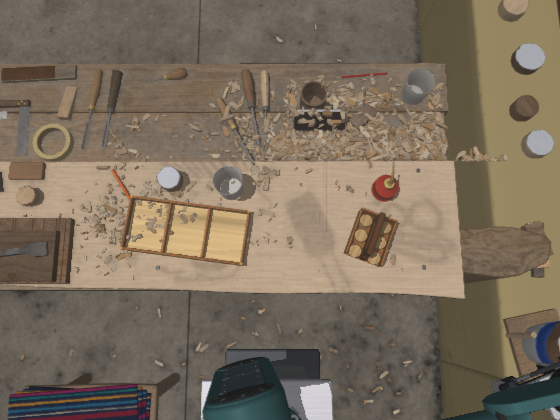

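View pics/side0.png

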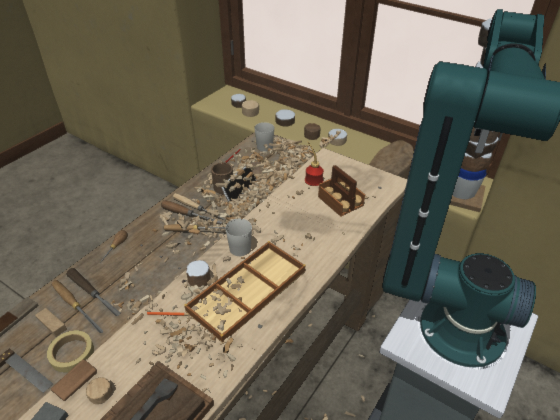

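The top view shows the tray with corners near (130,198), (252,212), (245,265), (124,250), the shaker at about (371,237) with its handle running (382,214)-(370,258), the oil can at (386,187), the tumbler at (228,183) and the bark blank at (168,179). I'll enlarge both areas.

```bash
cat > h.py <<'E'
from bench import robot, imaging
import cv2, numpy as np
from scipy.spatial.transform import Rotation as R
np.set_printoptions(precision=4,suppress=True)
def cam(n):
    c=imaging.get_calibration(n); return c["intrinsics"],c["position"],R.from_euler("xyz",c["rotation"])
def px(n,u,v,z):
    K,p,r=cam(n); d=r.apply([(u-K[0,2])/K[0,0],-(v-K[1,2])/K[1,1],-1]); return p+d*(z-p[2])/d[2]
def proj(n,P):
    K,p,r=cam(n); q=r.inv().apply(np.atleast_2d(P)-p); return np.c_[K[0,2]-K[0,0]*q[:,0]/q[:,2],K[1,2]+K[1,1]*q[:,1]/q[:,2]]
E
python3 - <<'E'
from h import *
im=cv2.imread("pics/top0.png")
a=cv2.resize(im[190:275,115:260],None,fx=5,fy=5,interpolation=cv2.INTER_CUBIC)
b=cv2.resize(im[190:275,115+210:260+210],None,fx=5,fy=5,interpolation=cv2.INTER_CUBIC)
# 4x: stack
a=cv2.resize(a,(505,296)); b=cv2.resize(b,(505,296))
a=cv2.resize(im[190:275,115:260],(512,300),interpolation=cv2.INTER_CUBIC)
b=cv2.resize(im[175:275,330:420],(270,300),interpolation=cv2.INTER_CUBIC)
c=np.hstack([a,b]); cv2.imwrite("pics/crop.png",c); print(c.shape)
for P in [(130,198),(252,212),(245,265),(124,250)]: print(px("top",*P,.028))
for P in [(382,214),(370,258)]: print(px("top",*P,.116))
E
```

```text
(300, 782, 3)
[0.6013 0.3522 0.028 ]
[0.564  0.0376 0.028 ]
[0.4289 0.0537 0.028 ]
[0.4671 0.3591 0.028 ]
[ 0.5414 -0.2763  0.116 ]
[ 0.4372 -0.2439  0.116 ]
```

View pics/crop.png

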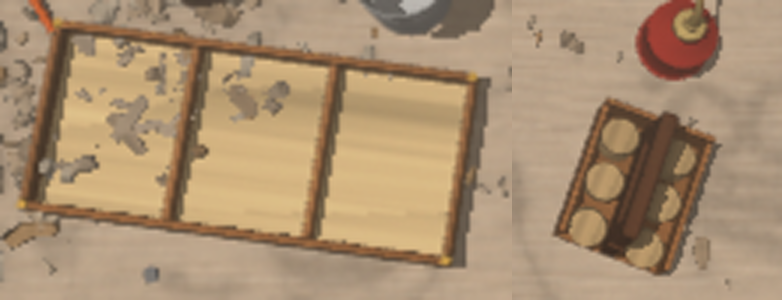

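The crop shows the tray's top corners at full-image (131,196), (249,212), (241,264), (122,248). The shaker's wall-top corners are at (362,208), (397,221), (381,266), (345,253), and the bar runs (367,255)-(381,214).

```bash
python3 - <<'E'
from h import *
from scipy.optimize import least_squares
def fit(loc,pix,x0):
    f=lambda q:(proj("top",np.c_[R.from_euler("z",q[2]).apply(loc)[:,:2]+q[:2],np.array(loc)[:,2]])-pix).ravel()
    s=least_squares(f,x0); print(s.x,np.degrees(s.x[2]),"res",s.fun.reshape(-1,2)); return s.x
t=fit([(.07,.156,.028),(.07,-.156,.028),(-.07,-.156,.028),(-.07,.156,.028)],[(131.1,196.2),(249.2,211.8),(241.3,264.5),(121.8,248)],[.5,.2,0])
s=fit([(.062,.048,.048),(.062,-.048,.048),(-.056,-.048,.048),(-.056,.048,.048),(.053,0,.116),(-.053,0,.116)],[(361.7,208.3),(397.3,220.7),(381,265.7),(345,253.3),(381.3,214),(367.5,255.5)],[.49,-.26,-.3])
for k,y in enumerate([-.102,0,.102]): print(k,R.from_euler("z",t[2]).apply([0,y,0])[:2]+t[:2])
print(proj("top",[[0,0,0]]), px("top",386,190,.03))
E
```

```text
[ 0.5184  0.2056 -0.135 ] -7.737597733094033 res [[-0.3549 -1.0291]
 [ 1.2513 -0.8614]
 [ 0.9907  0.8654]
 [-1.8863  0.8241]]
[ 0.4933 -0.2588 -0.3647] -20.894910045809077 res [[-1.5178  0.2809]
 [-0.8118  1.2198]
 [ 0.5712  0.4583]
 [-0.3151 -0.9898]
 [ 1.2557 -0.5801]
 [ 0.6823 -0.3287]]
0 [0.5047 0.1045]
1 [0.5184 0.2056]
2 [0.5321 0.3067]
[[265.9821 446.9324]] [ 0.6207 -0.3071  0.03  ]
```

```bash
python3 - <<'E'
from h import *
o=robot.get_obs(); T=R.from_euler("xyz",o["ee_rot"]); c=imaging.get_calibration("wrist")
r=R.from_euler("xyz",c["rotation"])
print("cam in tool",T.inv().apply(c["position"]-o["tool_pos"]),"look",T.inv().apply(r.apply([0,0,-1])),"up",T.inv().apply(r.apply([0,1,0])),c["intrinsics"])
for a in (-.365,-.365+np.pi):
    G=R.from_euler("xyz",[np.pi,0,a]); print("to above: ",T.inv().apply(np.array([.493,-.259,.2])-o["tool_pos"]),(T.inv()*G).as_rotvec())
E
```

```text
cam in tool [ 0.0692 -0.0001 -0.1779] look [-0.2427  0.0004  0.9701] up [ 0.9701 -0.001   0.2427] [[325.1923   0.     278.9426]
 [  0.     325.1923 208.2812]
 [  0.       0.       1.    ]]
to above:  [ 0.3764 -0.1391  0.0073] [-0.0019  0.0005  0.7098]
to above:  [ 0.3764 -0.1391  0.0073] [-0.0006 -0.0024 -2.4318]
```

Request:
{"method": "drive_tool", "body": {
  "series": [
    [0.094,[0.05,-0.0186,0],[0,0,-0.18]],
    [0.094,[0.1,-0.0372,0],[0,0,-0.36]],
    [0.094,[0.15,-0.0558,0],[0,0,-0.54]],
    [0.094,[0.2,-0.0744,0],[0,0,-0.72]],
    [0.094,[0.25,-0.093,0],[0,0,-0.9]]
  ]
}}

```text
time: 0.72
tool_pos: [0.3907, -0.3442, 0.2075]
ee_rot: [-3.141, -0.0, 1.251]
wrist_force: [-0.6, -0.8, -0.2]
width: 0.0938
finger_force: 0.0
```

Request:
{"method": "drive_tool", "body": {
  "series": [
    [0.094,[0.0228,0.014,0],[0,0,-0.18]],
    [0.094,[0.0456,0.028,0],[0,0,-0.36]],
    [0.094,[0.0684,0.042,0],[0,0,-0.54]],
    [0.094,[0.0912,0.056,0],[0,0,-0.72]],
    [0.094,[0.114,0.07,0],[0,0,-0.9]]
  ]
}}

```text
time: 1.35
tool_pos: [0.4929, -0.2592, 0.2073]
ee_rot: [-3.141, -0.001, 2.151]
wrist_force: [-0.6, -0.2, -0.9]
width: 0.0941
finger_force: 0.0
```

Request:
{"method": "drive_tool", "body": {
  "series": [
    [0.094,[0,0,0],[0,0,-0.18]],
    [0.094,[0,0,0],[0,0,-0.36]],
    [0.094,[0,0,0],[0,0,-0.54]],
    [0.094,[0,0,0],[0,0,-0.63]],
    [0.094,[0,0,0],[0,0,-0.63]]
  ]
}}

```text
time: 1.98
tool_pos: [0.4923, -0.2599, 0.2074]
ee_rot: [3.141, -0.001, 2.774]
wrist_force: [0.8, -0.1, -0.2]
width: 0.094
finger_force: 0.0
```

```bash
cat >> h.py <<'E'
def goto(P,rpy):
    o=robot.get_obs(); T=R.from_euler("xyz",o["ee_rot"]); print("t",o["time"],"tcp",o["tool_pos"],o["ee_rot"],"j",o["joint_positions"])
    print("  shift",T.inv().apply(np.array(P)-o["tool_pos"]),"turn",(T.inv()*R.from_euler("xyz",rpy)).as_rotvec())
def wproj(P):
    c=imaging.get_calibration("wrist");r=R.from_euler("xyz",c["rotation"]);q=r.inv().apply(np.atleast_2d(P)-c["position"])
    d=np.c_[q[:,0],-q[:,1],-q[:,2]];K=c["intrinsics"];h=np.hypot(d[:,0],d[:,1]);a=np.arctan2(h,d[:,2])
    return K[:2,2]+K[0,0]*a[:,None]*d[:,:2]/h[:,None]
E
python3 - <<'E'
from h import *
goto([.493,-.259,.108],[np.pi,0,-.365+np.pi])
im=imaging.snapshot("wrist")[:,:,::-1].copy()
s=R.from_euler("z",-.365); b=np.array([.493,-.259,0])
L=np.array([(.053,.007,.116),(.053,-.007,.116),(-.053,-.007,.116),(-.053,.007,.116),(.062,.048,.048),(.062,-.048,.048),(-.056,-.048,.048),(-.056,.048,.048)])
for p in wproj(s.apply(L)+b): cv2.circle(im,tuple(int(x) for x in p),3,(255,0,255),1)
print(wproj(s.apply(L)+b))
cv2.imwrite("pics/w1.png",im)
E
```

```text
t 1.975 tcp [ 0.4923 -0.2599  0.2074] [ 3.1414 -0.0011  2.7737] j [-0.5875  0.1032  1.3546 -0.0001  1.6849 -1.7904]
  shift [-0.0004  0.001   0.0994] turn [ 0.0002 -0.0011 -0.0029]
[[288.5194 269.0929]
 [273.0846 269.1361]
 [272.2135 150.5965]
 [289.1566 150.568 ]
 [323.3638 250.5982]
 [237.5514 250.8176]
 [234.1001 143.8312]
 [326.5151 143.6693]]
```

View pics/w1.png

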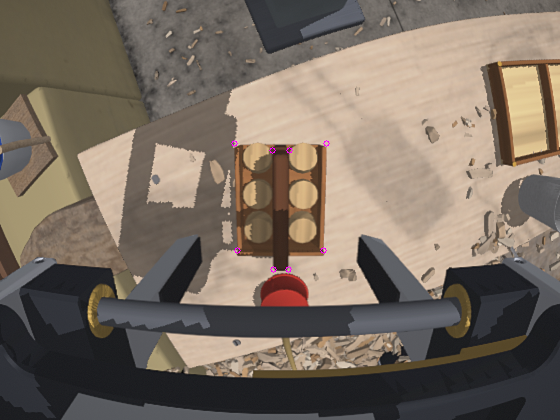

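The wrist view matches: the projected bar and wall corners (234–326, 144–269) lie on the shaker. Going down to grip.

Request:
{"method": "drive_tool", "body": {
  "series": [
    [0.094,[0,0.001,0.03],[0,0,0]],
    [0.094,[0,0.001,0.06],[0,0,0]],
    [0.094,[0,0.001,0.085],[0,0,0]],
    [0.094,[0,0.001,0.1],[0,0,0]],
    [0.094,[0,0.001,0.1],[0,0,0]]
  ]
}}

```text
time: 2.65
tool_pos: [0.4923, -0.2587, 0.1067]
ee_rot: [3.141, -0.003, 2.774]
wrist_force: [-0.7, 0.3, 0.7]
width: 0.0939
finger_force: 0.0
```

Request:
{"method": "drive_tool", "body": {
  "series": [
    [0.0,[0,0,0],[0,0,0]],
    [0.0,[0,0,0],[0,0,0]],
    [0.0,[0,0,0],[0,0,0]],
    [0.0,[0,0,0],[0,0,0]],
    [0.0,[0,0,0],[0,0,0]]
  ]
}}

```text
time: 3.28
tool_pos: [0.493, -0.2591, 0.1081]
ee_rot: [-3.141, 0.0, 2.775]
wrist_force: [1.2, 0.2, -0.8]
width: 0.0473
finger_force: 0.0
```

Request:
{"method": "drive_tool", "body": {
  "series": [
    [0.0,[0,0,-0.005],[0,0,0]],
    [0.0,[0,0,-0.015],[0,0,0]],
    [0.0,[0,0,-0.03],[0,0,0]],
    [0.0,[0,0,-0.045],[0,0,0]],
    [0.0,[0,0,-0.06],[0,0,0]]
  ]
}}

```text
time: 3.9
tool_pos: [0.4932, -0.2593, 0.1697]
ee_rot: [-3.141, 0.001, 2.775]
wrist_force: [1.1, 0.1, 0.5]
width: 0.0008
finger_force: 0.0
```

I lifted before the slow fingers had closed, so they shut above the bar. I'll reopen and redo it.

Request:
{"method": "drive_tool", "body": {
  "series": [
    [0.06,[0,0,0],[0,0,0]],
    [0.06,[0,0,0],[0,0,0]],
    [0.06,[0,0,0],[0,0,0]],
    [0.06,[0,0,0],[0,0,0]],
    [0.06,[0,0,0],[0,0,0]]
  ]
}}

```text
time: 4.53
tool_pos: [0.4928, -0.259, 0.1676]
ee_rot: [3.142, -0.001, 2.775]
wrist_force: [0.5, 0.2, -0.1]
width: 0.0475
finger_force: 0.0
```

```bash
python3 - <<'E'
from h import *
goto([.493,-.259,.108],[np.pi,0,-.365+np.pi]); print(robot.get_obs()["width"])
im=imaging.snapshot("wrist")[:,:,::-1].copy()
s=R.from_euler("z",-.365); b=np.array([.493,-.259,0])
L=np.array([(.053,.007,.116),(.053,-.007,.116),(-.053,-.007,.116),(-.053,.007,.116),(.062,.048,.048),(.062,-.048,.048),(-.056,-.048,.048),(-.056,.048,.048)])
for p in wproj(s.apply(L)+b): cv2.circle(im,tuple(int(x) for x in p),3,(255,0,255),1)
cv2.imwrite("pics/w2.png",im)
E
```

```text
t 4.525 tcp [ 0.4928 -0.259   0.1676] [ 3.1415 -0.0006  2.7748] j [-0.5857  0.1139  1.4216 -0.0001  1.6068 -1.7897]
  shift [-0.0002  0.0001  0.0596] turn [ 0.0001 -0.0006 -0.0018]
0.04747645077074591
```

View pics/w2.png

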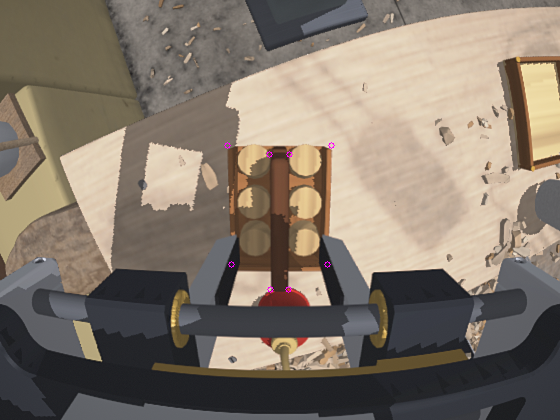

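The shaker is still in its place (corners 228–332, 146–268), so I descend and close fully.

Request:
{"method": "drive_tool", "body": {
  "series": [
    [0.06,[0,0,0.02],[0,0,0]],
    [0.06,[0,0,0.04],[0,0,0]],
    [0.06,[0,0,0.055],[0,0,0]],
    [0.06,[0,0,0.06],[0,0,0]],
    [0.0,[0,0,0.06],[0,0,0]]
  ]
}}

```text
time: 5.2
tool_pos: [0.493, -0.2591, 0.108]
ee_rot: [-3.142, -0.0, 2.775]
wrist_force: [0.2, 0.3, 0.8]
width: 0.0531
finger_force: 0.0
```

Request:
{"method": "drive_tool", "body": {
  "series": [
    [0.0,[0,0,0],[0,0,0]],
    [0.0,[0,0,0],[0,0,0]],
    [0.0,[0,0,0],[0,0,0]],
    [0.0,[0,0,0],[0,0,0]],
    [0.0,[0,0,0],[0,0,0]]
  ]
}}

```text
time: 5.82
tool_pos: [0.4931, -0.2589, 0.1081]
ee_rot: [3.141, 0.0, 2.775]
wrist_force: [0.0, 1.3, 0.5]
width: 0.0134
finger_force: 30.0
```

Request:
{"method": "drive_tool", "body": {
  "series": [
    [0.0,[0,0,0],[0,0,0]],
    [0.0,[0,0,0],[0,0,0]]
  ]
}}

```text
time: 6.08
tool_pos: [0.4931, -0.2589, 0.1081]
ee_rot: [3.141, 0.0, 2.775]
wrist_force: [-0.7, 1.1, 1.6]
width: 0.0135
finger_force: 30.0
```

Request:
{"method": "drive_tool", "body": {
  "series": [
    [0.0,[0,0,-0.004],[0,0,0]],
    [0.0,[0,0,-0.012],[0,0.03,0]],
    [0.0,[0,0,-0.025],[0,0.06,0]],
    [0.0,[0,0,-0.04],[0,0.08,0]],
    [0.0,[0,0,-0.05],[0,0.1,0]]
  ]
}}

```text
time: 6.7
tool_pos: [0.4926, -0.2594, 0.1576]
ee_rot: [-3.141, -0.102, 2.774]
wrist_force: [0.1, -0.9, -4.3]
width: 0.0139
finger_force: 30.0
```

```bash
cat >> h.py <<'E'
TR=np.array([.5184,.2056,-.135])
def pose(k,d,zm,th,xo=0):   # TCP pose for mouth floor edge at bay k, d past centre along tray y, height zm, tip th deg
    Z=R.from_euler("z",TR[2]); m=Z.apply([xo,(k-1)*.102+d,0])+[TR[0],TR[1],zm]
    S=R.from_euler("z",TR[2]-np.pi/2)*R.from_euler("y",-np.radians(th))
    P=m+S.apply([.056,0,.108-.007]); Q=S*R.from_euler("xyz",[np.pi,0,np.pi]); return P,Q.as_euler("xyz")
E
python3 - <<'E'
from h import *
goto(*pose(0,-.025,.10,-5)); print(robot.get_obs()["width"],robot.get_obs()["wrist_force"])
for th in (-5,0,10,20,35,50): print(th,*pose(0,-.025,.04,th))
print("tumbler",px("top",228,190,.044),"bark",px("top",168,179,.05))
im=imaging.snapshot("wrist");cv2.imwrite("pics/w3.png",im[:,:,::-1])
E
```

```text
t 6.7 tcp [ 0.4926 -0.2594  0.1576] [-3.1411 -0.1019  2.7744] j [-0.5731  0.1953  1.3525 -0.0215  1.6934 -1.7783]
  shift [ 0.1021  0.2568 -0.0281] turn [-0.1269 -0.012   1.3326]
0.013933581084899989 [ 0.1359 -0.8967 -4.3218]
-5 [0.4926 0.0158 0.1357] [ 3.1416 -0.0873  1.4358]
0 [0.4938 0.0243 0.141 ] [3.1416 0.     1.4358]
10 [0.4962 0.0425 0.1492] [3.1416 0.1745 1.4358]
20 [0.4989 0.0618 0.1541] [3.1416 0.3491 1.4358]
35 [0.5029 0.0917 0.1549] [3.1416 0.6109 1.4358]
50 [0.5069 0.1208 0.1478] [3.1416 0.8727 1.4358]
tumbler [0.6181 0.0984 0.044 ] bark [0.6458 0.2513 0.05  ]
```

```bash
cat >> h.py <<'E'
def plan(P,rpy,n,frm=None):  # smooth n-row move printed as calls of 5
    o=robot.get_obs(); p0=o["tool_pos"]; T=R.from_euler("xyz",o["ee_rot"])
    w=(T.inv()*R.from_euler("xyz",rpy)).as_rotvec(); f=np.arange(1,n+1)/n; f=f*f*(3-2*f)
    po=[p0+(np.array(P)-p0)*a for a in f]; Ro=[T*R.from_rotvec(w*a) for a in f]; cp,cR=p0,T
    for i in range(n):
        if i%5==0: print("call")
        s=cR.inv().apply(po[i]-cp); r=(cR.inv()*Ro[i]).as_rotvec(); print("[0.0,",[float(round(x,4)) for x in s],",",[float(round(x,3)) for x in r],"],")
        if i%5==4: cp,cR=po[i],Ro[i]
E
python3 -c "
from h import *
plan(*pose(0,-.025,.10,-5),15)"
```

```text
call
[0.0, [0.0013, 0.0033, -0.0003] , [-0.002, -0.0, 0.017] ],
[0.0, [0.005, 0.0125, -0.0013] , [-0.006, -0.001, 0.065] ],
[0.0, [0.0107, 0.0267, -0.0028] , [-0.013, -0.001, 0.139] ],
[0.0, [0.018, 0.0451, -0.0047] , [-0.022, -0.002, 0.234] ],
[0.0, [0.0266, 0.0666, -0.007] , [-0.033, -0.003, 0.346] ],
call
[0.0, [0.017, 0.0193, -0.0018] , [-0.012, -0.001, 0.124] ],
[0.0, [0.0351, 0.0396, -0.0038] , [-0.024, -0.002, 0.254] ],
[0.0, [0.0534, 0.0604, -0.0057] , [-0.037, -0.003, 0.387] ],
[0.0, [0.0714, 0.0807, -0.0077] , [-0.049, -0.004, 0.518] ],
[0.0, [0.0884, 0.1, -0.0095] , [-0.061, -0.005, 0.642] ],
call
[0.0, [0.0228, 0.0048, -0.0011] , [-0.011, -0.001, 0.112] ],
[0.0, [0.0422, 0.0089, -0.002] , [-0.02, -0.002, 0.207] ],
[0.0, [0.0572, 0.0121, -0.0027] , [-0.027, -0.002, 0.281] ],
[0.0, [0.067, 0.0141, -0.0031] , [-0.031, -0.003, 0.329] ],
[0.0, [0.0704, 0.0149, -0.0033] , [-0.033, -0.003, 0.346] ],
```

View pics/w3.png

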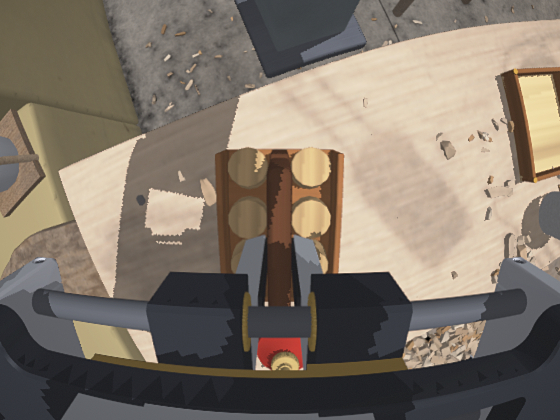

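The shaker is gripped and lifted with the blanks in their lanes: front pair at (247,167) and (311,167), middle pair at (247,216) and (311,217). Carrying it to bay 0.

Request:
{"method": "drive_tool", "body": {
  "series": [
    [0.0,[0.0013,0.0033,-0.0003],[-0.002,0,0.017]],
    [0.0,[0.005,0.0125,-0.0013],[-0.006,-0.001,0.065]],
    [0.0,[0.0107,0.0267,-0.003],[-0.013,-0.001,0.139]],
    [0.0,[0.018,0.045,-0.005],[-0.022,-0.002,0.234]],
    [0.0,[0.0266,0.0666,-0.007],[-0.033,-0.003,0.346]]
  ]
}}

```text
time: 7.38
tool_pos: [0.4919, -0.1868, 0.1663]
ee_rot: [-3.14, -0.099, 2.422]
wrist_force: [0.1, 0.1, -4.3]
width: 0.0139
finger_force: 30.0
```

Request:
{"method": "drive_tool", "body": {
  "series": [
    [0.0,[0.017,0.0193,-0.002],[-0.012,-0.001,0.124]],
    [0.0,[0.035,0.0396,-0.004],[-0.024,-0.002,0.254]],
    [0.0,[0.0534,0.0604,-0.006],[-0.037,-0.003,0.387]],
    [0.0,[0.0714,0.0807,-0.008],[-0.049,-0.004,0.518]],
    [0.0,[0.0884,0.1,-0.01],[-0.061,-0.005,0.642]]
  ]
}}

```text
time: 8.0
tool_pos: [0.4915, -0.0541, 0.1848]
ee_rot: [-3.139, -0.092, 1.777]
wrist_force: [1.1, 0.5, -4.2]
width: 0.0137
finger_force: 30.0
```

Request:
{"method": "drive_tool", "body": {
  "series": [
    [0.0,[0.0228,0.0048,-0.001],[-0.011,-0.001,0.112]],
    [0.0,[0.0422,0.009,-0.002],[-0.02,-0.002,0.207]],
    [0.0,[0.0572,0.012,-0.003],[-0.027,-0.002,0.281]],
    [0.0,[0.067,0.014,-0.003],[-0.031,-0.003,0.329]],
    [0.0,[0.0704,0.015,-0.003],[-0.033,-0.003,0.346]]
  ]
}}

```text
time: 8.62
tool_pos: [0.4916, 0.0168, 0.1943]
ee_rot: [-3.141, -0.088, 1.435]
wrist_force: [-0.2, -0.2, -5.1]
width: 0.0138
finger_force: 30.0
```

```bash
python3 -c "
from h import *
goto(*pose(0,-.025,.10,-5))
plan(*pose(0,-.025,.055,5),5)
im=imaging.snapshot('side');cv2.imwrite('pics/s1.png',im[:,:,::-1])
np.save('side1.npy',im);np.save('wrist1.npy',imaging.snapshot('wrist'))"
```

```text
t 8.625 tcp [0.4916 0.0168 0.1943] [-3.1411 -0.0876  1.4348] j [-0.1437 -0.0486  1.5384  0.0879  1.6526 -0.0006]
  shift [-0.0008  0.0012 -0.0015] turn [-0.0004 -0.0004 -0.001 ]
call
[0.0, [0.0014, 0.0001, 0.0037] , [-0.0, -0.018, -0.0] ],
[0.0, [0.0048, 0.0004, 0.0124] , [-0.0, -0.062, -0.0] ],
[0.0, [0.0088, 0.0008, 0.0228] , [-0.0, -0.113, -0.001] ],
[0.0, [0.0122, 0.0011, 0.0315] , [-0.0, -0.157, -0.001] ],
[0.0, [0.0136, 0.0012, 0.0352] , [-0.0, -0.175, -0.001] ],
```

View pics/s1.png

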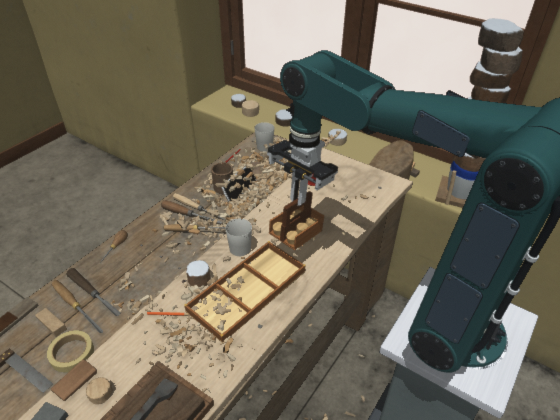

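Side view: the shaker is held with its mouth towards bay 0, clear of the tray. I'll lower it and begin to tip, tracking the lane patches in the wrist image, which stay fixed to the shaker.

Request:
{"method": "drive_tool", "body": {
  "series": [
    [0.0,[0.0014,0,0.004],[0,-0.018,0]],
    [0.0,[0.005,0.0004,0.0125],[0,-0.062,0]],
    [0.0,[0.009,0.001,0.023],[0,-0.113,0]],
    [0.0,[0.012,0.001,0.0315],[0,-0.157,0]],
    [0.0,[0.0135,0.001,0.035],[0,-0.175,0]]
  ]
}}

```text
time: 9.35
tool_pos: [0.4954, 0.0331, 0.1605]
ee_rot: [-3.141, 0.088, 1.436]
wrist_force: [-0.2, -0.6, -4.1]
width: 0.0138
finger_force: 30.0
```

```bash
cat >> h.py <<'E'
PT=[(247,167),(311,167),(247,214),(311,214)]
def lanes():
    im=imaging.snapshot("wrist"); 
    print("lanes",[im[v-5:v+6,u-5:u+6].reshape(-1,3).mean(0).round().astype(int).tolist() for u,v in PT]); return im
E
python3 -c "
from h import *
a=np.load('wrist1.npy');im=lanes()
b=cv2.imread('pics/w3.png')[:,:,::-1]
for q in (a,b): print([q[v-5:v+6,u-5:u+6].reshape(-1,3).mean(0).round().astype(int).tolist() for u,v in PT])
plan(*pose(0,-.025,.040,10),5)
cv2.imwrite('pics/w4.png',im[:,:,::-1])"
```

```text
lanes [[230, 200, 146], [230, 200, 145], [228, 198, 144], [227, 197, 143]]
[[230, 201, 146], [230, 200, 145], [224, 191, 139], [223, 191, 139]]
[[125, 105, 79], [230, 200, 146], [124, 105, 78], [227, 196, 142]]
call
[0.0, [0.0011, -0.0, 0.0011] , [-0.0, -0.009, 0.0] ],
[0.0, [0.0036, -0.0001, 0.0036] , [-0.0, -0.031, 0.0] ],
[0.0, [0.0066, -0.0003, 0.0067] , [-0.0, -0.056, 0.0] ],
[0.0, [0.0091, -0.0003, 0.0093] , [-0.001, -0.078, 0.0] ],
[0.0, [0.0101, -0.0004, 0.0103] , [-0.001, -0.087, 0.0] ],
```

View pics/w4.png

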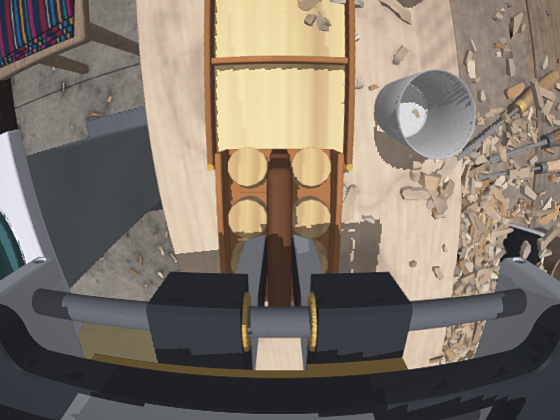

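The wrist view shows the shaker mouth (v≈150) square over bay 0, with all four front and middle blanks visible. Tipping in small steps.

Request:
{"method": "drive_tool", "body": {
  "series": [
    [0.0,[0.001,0,0.001],[0,-0.009,0]],
    [0.0,[0.0036,0,0.0036],[0,-0.031,0]],
    [0.0,[0.0066,0,0.0067],[0,-0.056,0]],
    [0.0,[0.009,0,0.0093],[0,-0.078,0]],
    [0.0,[0.01,0,0.0103],[0,-0.087,0]]
  ]
}}

```text
time: 10.02
tool_pos: [0.497, 0.0421, 0.1501]
ee_rot: [3.141, 0.175, 1.435]
wrist_force: [0.8, 0.2, -4.8]
width: 0.014
finger_force: 30.0
```

```bash
python3 -c "
from h import *
lanes(); goto(*pose(0,-.025,.040,12))"
```

```text
lanes [[235, 209, 152], [234, 209, 152], [174, 150, 111], [129, 108, 81]]
t 10.075 tcp [0.4969 0.0421 0.15  ] [3.141  0.1746 1.4357] j [ 0.0895  0.0308  1.5557 -0.1704  1.5934  0.224 ]
  shift [ 0.0039 -0.0007 -0.0012] turn [ 0.0005 -0.0348 -0.0002]
```

Request:
{"method": "drive_tool", "body": {
  "series": [
    [0.0,[0.0018,0,-0.001],[0,-0.0175,0]],
    [0.0,[0.0035,0,-0.002],[0,-0.035,0]],
    [0.0,[0.0053,0,-0.003],[0,-0.0525,0]],
    [0.0,[0.0053,0,-0.003],[0,-0.0525,0]],
    [0.0,[0.0053,0,-0.003],[0,-0.0525,0]]
  ]
}}

```text
time: 10.7
tool_pos: [0.4979, 0.0473, 0.1526]
ee_rot: [3.14, 0.227, 1.435]
wrist_force: [1.0, -0.2, -3.8]
width: 0.0136
finger_force: 30.0
```

```bash
python3 -c "
from h import *
lanes(); goto(*pose(0,-.025,.040,16))"
```

```text
lanes [[234, 208, 152], [234, 208, 152], [129, 109, 82], [129, 109, 82]]
t 10.75 tcp [0.4979 0.0471 0.1526] [3.1401 0.2265 1.4343] j [ 0.1322  0.049   1.5389 -0.2189  1.6123  0.2658]
  shift [ 0.0066 -0.001  -0.0015] turn [ 0.0011 -0.0527 -0.0015]
```

```bash
cat >> h.py <<'E'
def prof(im,cols=(247,311)):
    for u in cols: print(u,[(v,*im[v-1:v+2,u-3:u+4].reshape(-1,3).mean(0).round().astype(int).tolist()) for v in range(90,250,8)])
E
python3 -c "
from h import *
im=imaging.snapshot('wrist'); np.save('w5.npy',im); prof(im)"
```

```text
247 [(90, 243, 229, 179), (98, 243, 229, 180), (106, 243, 230, 180), (114, 244, 230, 181), (122, 244, 230, 182), (130, 243, 230, 182), (138, 244, 230, 182), (146, 236, 213, 160), (154, 235, 209, 153), (162, 235, 210, 153), (170, 236, 211, 153), (178, 236, 211, 154), (186, 153, 126, 92), (194, 185, 128, 84), (202, 167, 142, 104), (210, 131, 110, 83), (218, 131, 110, 83), (226, 130, 109, 82), (234, 130, 109, 81), (242, 110, 110, 112)]
311 [(90, 232, 211, 159), (98, 232, 211, 159), (106, 232, 211, 159), (114, 232, 211, 159), (122, 232, 211, 160), (130, 232, 211, 159), (138, 232, 211, 159), (146, 227, 200, 149), (154, 235, 210, 153), (162, 235, 210, 153), (170, 236, 211, 154), (178, 238, 214, 156), (186, 108, 91, 69), (194, 102, 74, 52), (202, 132, 111, 83), (210, 131, 110, 83), (218, 131, 110, 83), (226, 130, 109, 82), (234, 129, 108, 81), (242, 110, 109, 111)]
```

The front pair is still in place (v 148–184), so I keep tipping.

Request:
{"method": "drive_tool", "body": {
  "series": [
    [0.0,[0.0018,0,-0.001],[0,-0.0175,0]],
    [0.0,[0.0035,0,-0.002],[0,-0.035,0]],
    [0.0,[0.0053,0,-0.003],[0,-0.0525,0]],
    [0.0,[0.0053,0,-0.003],[0,-0.0525,0]],
    [0.0,[0.0053,0,-0.003],[0,-0.0525,0]]
  ]
}}

```text
time: 11.42
tool_pos: [0.4987, 0.0531, 0.1543]
ee_rot: [3.14, 0.279, 1.435]
wrist_force: [-0.6, -0.0, -3.9]
width: 0.0136
finger_force: 30.0
```

```bash
python3 -c "
from h import *
prof(lanes()); goto(*pose(0,-.025,.040,16))"
```

```text
lanes [[234, 208, 151], [131, 110, 83], [130, 109, 82], [130, 109, 82]]
247 [(90, 243, 229, 179), (98, 243, 229, 180), (106, 243, 230, 180), (114, 244, 230, 181), (122, 243, 230, 181), (130, 244, 230, 181), (138, 244, 230, 182), (146, 231, 204, 149), (154, 235, 208, 152), (162, 235, 209, 152), (170, 235, 210, 153), (178, 208, 182, 133), (186, 103, 83, 62), (194, 103, 76, 54), (202, 132, 111, 83), (210, 131, 111, 83), (218, 131, 110, 83), (226, 130, 110, 82), (234, 130, 110, 82), (242, 111, 110, 112)]
311 [(90, 232, 212, 160), (98, 232, 211, 160), (106, 232, 211, 159), (114, 232, 211, 160), (122, 232, 211, 160), (130, 232, 211, 159), (138, 232, 210, 159), (146, 209, 180, 132), (154, 175, 149, 110), (162, 133, 111, 83), (170, 132, 111, 83), (178, 132, 112, 83), (186, 102, 82, 61), (194, 102, 75, 53), (202, 133, 111, 83), (210, 132, 111, 83), (218, 131, 110, 83), (226, 130, 110, 82), (234, 129, 109, 81), (242, 110, 110, 111)]
t 11.475 tcp [0.4987 0.053  0.1543] [3.1401 0.279  1.4345] j [ 0.1754  0.0706  1.5219 -0.2663  1.6331  0.3061]
  shift [ 0.0013 -0.001   0.0015] turn [ 0.0011 -0.0002 -0.0013]
```

Still in at 16°. Continuing.

Request:
{"method": "drive_tool", "body": {
  "series": [
    [0.0,[0.0009,0,-0.0005],[0,-0.009,0]],
    [0.0,[0.0018,0,-0.001],[0,-0.0175,0]],
    [0.0,[0.0035,0,-0.002],[0,-0.035,0]],
    [0.0,[0.0035,0,-0.002],[0,-0.035,0]],
    [0.0,[0.0035,0,-0.002],[0,-0.035,0]]
  ]
}}

```text
time: 12.1
tool_pos: [0.4992, 0.057, 0.1552]
ee_rot: [3.14, 0.314, 1.435]
wrist_force: [-0.2, -0.8, -4.1]
width: 0.0138
finger_force: 30.0
```

```bash
cat >> h.py <<'E'
def look():  # class along each lane: b blank, w brown wood, t tray
    im=imaging.snapshot("wrist"); np.save("last.npy",im)
    for u in (247,311): print(u,"".join("w" if (c:=im[v-1:v+2,u-3:u+4].reshape(-1,3).mean(0))[0]/c[2]>1.75 else "b" if c[0]/c[2]>1.49 else "t" if c[0]/c[2]>1.2 else "." for v in range(100,250,4)),"(v=100..)")
    o=robot.get_obs(); print("t",o["time"],"tip",np.degrees(o["ee_rot"][1]),"F",o["wrist_force"])
E
python3 -c "
from h import *
look(); goto(*pose(0,-.025,.040,18))"
```

```text
247 ttttttttttbbbbbbbbbbwwwwbbbbbbbbbbb... (v=100..)
311 tttttttttbbbbbbbbbbbbwwwbbbbbbbbbbb... (v=100..)
t 12.15 tip 17.99174885587952 F [ 0.188   1.0176 -5.2536]
t 12.15 tcp [0.4992 0.0569 0.1552] [3.1401 0.314  1.4344] j [ 0.2031  0.0863  1.5103 -0.2969  1.6478  0.3316]
  shift [ 0.0014 -0.001   0.0015] turn [ 0.001  -0.0001 -0.0013]
```

Request:
{"method": "drive_tool", "body": {
  "series": [
    [0.0,[0.0009,0,-0.0005],[0,-0.009,0]],
    [0.0,[0.0018,0,-0.001],[0,-0.0175,0]],
    [0.0,[0.0026,0,-0.0015],[0,-0.026,0]],
    [0.0,[0.0026,0,-0.0015],[0,-0.026,0]],
    [0.0,[0.0026,0,-0.0015],[0,-0.026,0]]
  ]
}}

```text
time: 12.78
tool_pos: [0.4996, 0.0598, 0.1559]
ee_rot: [3.14, 0.34, 1.434]
wrist_force: [1.1, -0.8, -4.6]
width: 0.0134
finger_force: 30.0
```

```bash
python3 -c "
from h import *
look()"
```

```text
247 ttbbbbbbbbttwwwwwwwwwwwwbbbbbbbbbbb... (v=100..)
311 ttbbbbbbbbbbwwwwwwwwwwwwbbbbbbbbbbb... (v=100..)
t 12.825 tip 19.480741476278624 F [-0.2966 -0.6172 -3.4385]
```

Request:
{"method": "drive_tool", "body": {
  "series": [
    [0.0,[0.0009,0,-0.0005],[0,-0.009,0]],
    [0.0,[0.0018,0,-0.001],[0,-0.0175,0]],
    [0.0,[0.0018,0,-0.001],[0,-0.0175,0]],
    [0.0,[0.0018,0,-0.001],[0,-0.0175,0]],
    [0.0,[0.0018,0,-0.001],[0,-0.0175,0]]
  ]
}}

```text
time: 13.45
tool_pos: [0.4999, 0.0618, 0.1562]
ee_rot: [3.14, 0.357, 1.434]
wrist_force: [0.3, -0.4, -2.6]
width: 0.0136
finger_force: 30.0
```

```bash
python3 -c "
from h import *
look()"
```

```text
247 ttbbbbbbbbbbwwwwwwwwwwwwbbbbbbbbbbb... (v=100..)
311 ttbbbbbbbbbbwwwwwwwwwwwwbbbbbbbbbbb... (v=100..)
t 13.5 tip 20.482126446868183 F [-0.4077 -0.6232 -3.7986]
```

Both front blanks slid out at about 19° and lie in bay 0 (v 108–140). I'll lift, shift to bay 1 and lower.

```bash
cat >> h.py <<'E'
def chain(wps):  # [(P,rpy,n<=5)...] each one call; smooth
    o=robot.get_obs(); p0=o["tool_pos"]; T=R.from_euler("xyz",o["ee_rot"])
    for (P,rpy),n in wps:
        s=T.inv().apply(np.array(P)-p0); Q=R.from_euler("xyz",rpy); w=(T.inv()*Q).as_rotvec(); f=np.arange(1,n+1)/n; f=f*f*(3-2*f)
        print("total",s.round(4),w.round(3)); print([[0.0,[float(x) for x in (s*a).round(4)],[float(x) for x in (w*a).round(3)]] for a in f]); p0,T=np.array(P),Q
E
python3 -c "
from h import *
chain([(pose(0,-.025,.080,14),4),(pose(1,-.027,.080,14),5),(pose(1,-.027,.04,20),5)])"
```

```text
total [-0.0234 -0.0009 -0.0289] [ 0.001  0.113 -0.001]
[[0.0, [-0.0037, -0.0001, -0.0045], [0.0, 0.018, -0.0]], [0.0, [-0.0117, -0.0005, -0.0145], [0.001, 0.057, -0.001]], [0.0, [-0.0198, -0.0008, -0.0244], [0.001, 0.095, -0.001]], [0.0, [-0.0234, -0.0009, -0.0289], [0.001, 0.113, -0.001]]]
total [ 0.097   0.     -0.0242] [0. 0. 0.]
[[0.0, [0.0101, 0.0, -0.0025], [0.0, 0.0, 0.0]], [0.0, [0.0342, 0.0, -0.0085], [0.0, 0.0, 0.0]], [0.0, [0.0629, 0.0, -0.0157], [0.0, 0.0, 0.0]], [0.0, [0.0869, 0.0, -0.0217], [0.0, 0.0, 0.0]], [0.0, [0.097, 0.0, -0.0242], [0.0, 0.0, 0.0]]]
total [ 0.0205 -0.      0.0335] [ 0.    -0.105 -0.   ]
[[0.0, [0.0021, -0.0, 0.0035], [0.0, -0.011, -0.0]], [0.0, [0.0072, -0.0, 0.0118], [0.0, -0.037, -0.0]], [0.0, [0.0133, -0.0, 0.0217], [0.0, -0.068, -0.0]], [0.0, [0.0184, -0.0, 0.03], [0.0, -0.094, -0.0]], [0.0, [0.0205, -0.0, 0.0335], [0.0, -0.105, -0.0]]]
```

Request:
{"method": "drive_tool", "body": {
  "series": [
    [0.0,[-0.002,0,-0.006],[0,0.01,0]],
    [0.0,[-0.01,0,-0.0145],[0,0.045,0]],
    [0.0,[-0.018,-0.001,-0.0235],[0,0.09,0]],
    [0.0,[-0.0234,-0.001,-0.029],[0,0.113,0]]
  ]
}}

```text
time: 14.0
tool_pos: [0.4976, 0.0493, 0.1937]
ee_rot: [3.137, 0.243, 1.432]
wrist_force: [1.0, 0.4, -3.8]
width: 0.0135
finger_force: 30.0
```

Request:
{"method": "drive_tool", "body": {
  "series": [
    [0.0,[0.005,0,-0.0012],[0,0,0]],
    [0.0,[0.015,0,-0.0037],[0,0,0]],
    [0.0,[0.027,0,-0.0067],[0,0,0]],
    [0.0,[0.039,0,-0.0097],[0,0,0]],
    [0.0,[0.0505,0,-0.0126],[0,0,0]]
  ]
}}

```text
time: 14.62
tool_pos: [0.5043, 0.1032, 0.1912]
ee_rot: [3.141, 0.245, 1.436]
wrist_force: [-0.4, 0.1, -4.1]
width: 0.0139
finger_force: 30.0
```

Request:
{"method": "drive_tool", "body": {
  "series": [
    [0.0,[0.0115,0,-0.0029],[0,0,0]],
    [0.0,[0.0235,0,-0.0058],[0,0,0]],
    [0.0,[0.0355,0,-0.0088],[0,0,0]],
    [0.0,[0.0435,0,-0.0108],[0,0,0]],
    [0.0,[0.0465,0,-0.0116],[0,0,0]]
  ]
}}

```text
time: 15.25
tool_pos: [0.5108, 0.1498, 0.1915]
ee_rot: [3.14, 0.245, 1.435]
wrist_force: [-0.0, -0.3, -4.1]
width: 0.0136
finger_force: 30.0
```

Request:
{"method": "drive_tool", "body": {
  "series": [
    [0.0,[0.002,0,0.0035],[0,-0.011,0]],
    [0.0,[0.0072,0,0.0118],[0,-0.037,0]],
    [0.0,[0.0133,0,0.0217],[0,-0.068,0]],
    [0.0,[0.0184,0,0.03],[0,-0.094,0]],
    [0.0,[0.0205,0,0.0335],[0,-0.105,0]]
  ]
}}

```text
time: 15.88
tool_pos: [0.5118, 0.1614, 0.1524]
ee_rot: [-3.141, 0.352, 1.436]
wrist_force: [-0.5, -0.8, -5.2]
width: 0.0141
finger_force: 30.0
```

```bash
python3 -c "
from h import *
look(); goto(*pose(1,-.027,.04,20))"
```

```text
247 ttttttttttttwwwwwwwwwwwwbbbbbbbbbbb... (v=100..)
311 ttttttbbtbbtwwwwwwwwwwwwbbbbbbbbbbb... (v=100..)
t 15.925 tip 20.138550461951112 F [-0.5782 -0.9146 -4.2279]
t 15.925 tcp [0.5118 0.1615 0.1522] [-3.1404  0.3515  1.4363] j [ 0.3929  0.2199  1.373  -0.3052  1.725   0.5073]
  shift [-0.0011  0.0006 -0.0015] turn [-0.0011  0.0024  0.0004]
```

Request:
{"method": "drive_tool", "body": {
  "series": [
    [0.0,[0.003,0,-0.0017],[0,-0.03,0]],
    [0.0,[0.006,0,-0.0033],[0,-0.06,0]],
    [0.0,[0.009,0,-0.005],[0,-0.09,0]],
    [0.0,[0.0121,0,-0.0066],[0,-0.12,0]],
    [0.0,[0.0141,0,-0.0075],[0,-0.14,0]]
  ]
}}

```text
time: 16.55
tool_pos: [0.5146, 0.1772, 0.1562]
ee_rot: [3.14, 0.491, 1.435]
wrist_force: [-0.1, 0.5, -3.8]
width: 0.0137
finger_force: 30.0
```

```bash
python3 -c "
from h import *
look()"
```

```text
247 bbbbtttbbbbbwwwwwwwwwwwwbbbbbtbbbbb... (v=100..)
311 tttttbtttttwwwwwwwwwwwwwbbbbbbbbbbb... (v=100..)
t 16.6 tip 28.137959020331937 F [-0.8576  0.987  -3.7688]
```

Request:
{"method": "drive_tool", "body": {
  "series": [
    [0.0,[0.0009,0,-0.0005],[0,-0.009,0]],
    [0.0,[0.0018,0,-0.001],[0,-0.0175,0]],
    [0.0,[0.0026,0,-0.0015],[0,-0.026,0]],
    [0.0,[0.0026,0,-0.0015],[0,-0.026,0]],
    [0.0,[0.0026,0,-0.0015],[0,-0.026,0]]
  ]
}}

```text
time: 17.23
tool_pos: [0.515, 0.1795, 0.1565]
ee_rot: [3.14, 0.515, 1.434]
wrist_force: [0.1, -0.4, -4.8]
width: 0.0138
finger_force: 30.0
```

```bash
python3 -c "
from h import *
look()"
```

```text
247 bttttbbbbbbwwwwwwwwwwwwwbbbbtbbbbbb... (v=100..)
311 tttttbtbtttwwwwwwwwwwwwwbbbbbbtttbb... (v=100..)
t 17.275 tip 29.53174269442721 F [ 0.2997 -0.2325 -3.6115]
```

Request:
{"method": "drive_tool", "body": {
  "series": [
    [0.0,[0.0009,0,-0.0005],[0,-0.009,0]],
    [0.0,[0.0018,0,-0.001],[0,-0.0175,0]],
    [0.0,[0.0026,0,-0.0015],[0,-0.026,0]],
    [0.0,[0.0026,0,-0.0015],[0,-0.026,0]],
    [0.0,[0.0026,0,-0.0015],[0,-0.026,0]]
  ]
}}

```text
time: 17.9
tool_pos: [0.5154, 0.1827, 0.1564]
ee_rot: [3.14, 0.542, 1.434]
wrist_force: [0.1, -0.1, -4.0]
width: 0.0135
finger_force: 30.0
```

```bash
python3 -c "
from h import *
look();goto(*pose(1,-.027,.04,32))"
```

```text
247 ttttbbbbbbbwwwwwwwwwwwwwbbbbbbbbbbb... (v=100..)
311 ttttbtttttbwwwwwwwwwwwwwbbbbttttttb... (v=100..)
t 17.95 tip 31.0257733088983 F [ 0.0945 -0.1683 -3.4921]
t 17.95 tcp [0.5154 0.1826 0.1565] [3.1399 0.5415 1.4339] j [ 0.5018  0.3426  1.2684 -0.4456  1.8455  0.5846]
  shift [ 0.0025 -0.0001 -0.0002] turn [ 0.0007 -0.017  -0.0016]
```

Request:
{"method": "drive_tool", "body": {
  "series": [
    [0.0,[0.0009,0,-0.0005],[0,-0.009,0]],
    [0.0,[0.0018,0,-0.001],[0,-0.0175,0]],
    [0.0,[0.0026,0,-0.0015],[0,-0.026,0]],
    [0.0,[0.0026,0,-0.0015],[0,-0.026,0]],
    [0.0,[0.0026,0,-0.0015],[0,-0.026,0]]
  ]
}}

```text
time: 18.58
tool_pos: [0.5158, 0.1856, 0.1564]
ee_rot: [3.14, 0.568, 1.434]
wrist_force: [1.1, -1.1, -3.2]
width: 0.0134
finger_force: 30.0
```

```bash
python3 -c "
from h import *
look()"
```

```text
247 ttbbbbbbbbbwwwwwwwwwwbbbbbbbbbbbwww... (v=100..)
311 ttttttttbbbwwwwwwwwwbbbbbbbtttwwwww... (v=100..)
t 18.625 tip 32.514831773634256 F [-0.6681  0.0792 -3.5392]
```

Request:
{"method": "drive_tool", "body": {
  "series": [
    [0.0,[0.0005,0,-0.0003],[0,-0.005,0]],
    [0.0,[0.0009,0,-0.0005],[0,-0.009,0]],
    [0.0,[0.0009,0,-0.0005],[0,-0.009,0]],
    [0.0,[0.0009,0,-0.0005],[0,-0.009,0]],
    [0.0,[0.0009,0,-0.0005],[0,-0.009,0]]
  ]
}}

```text
time: 19.25
tool_pos: [0.5159, 0.1866, 0.1564]
ee_rot: [3.14, 0.576, 1.434]
wrist_force: [-0.5, -0.1, -3.0]
width: 0.0133
finger_force: 30.0
```

```bash
python3 -c "
from h import *
look();goto(*pose(1,-.027,.04,33))"
```

```text
247 bbbbbbtbbbbwwwwwwwwwwwwwwwwwwwwwwww... (v=100..)
311 bbbbbbttttwwwwwwwwwwwwwwwwwwwwwwwww... (v=100..)
t 19.3 tip 33.02747882972818 F [-0.0793  0.036  -2.7166]
t 19.3 tcp [0.5159 0.1866 0.1564] [3.1398 0.5764 1.4337] j [ 0.5193  0.367   1.2494 -0.4698  1.8677  0.595 ]
  shift [ 0.0009 -0.0001  0.0009] turn [ 0.0007  0.0005 -0.0017]
```

The middle pair is out at 33°. Lifting and moving to bay 2.

```bash
python3 -c "
from h import *
chain([(pose(1,-.027,.085,26),4),(pose(2,-.030,.085,26),5),(pose(2,-.030,.04,36),5)])"
```

```text
total [-0.0356 -0.     -0.0293] [ 0.001  0.123 -0.002]
[[0.0, [-0.0056, -0.0, -0.0046], [0.0, 0.019, -0.0]], [0.0, [-0.0178, -0.0, -0.0146], [0.0, 0.061, -0.001]], [0.0, [-0.03, -0.0, -0.0247], [0.001, 0.103, -0.001]], [0.0, [-0.0356, -0.0, -0.0293], [0.001, 0.123, -0.002]]]
total [ 0.089   0.     -0.0434] [0. 0. 0.]
[[0.0, [0.0093, 0.0, -0.0045], [0.0, 0.0, 0.0]], [0.0, [0.0313, 0.0, -0.0153], [0.0, 0.0, 0.0]], [0.0, [0.0577, 0.0, -0.0281], [0.0, 0.0, 0.0]], [0.0, [0.0797, 0.0, -0.0389], [0.0, 0.0, 0.0]], [0.0, [0.089, 0.0, -0.0434], [0.0, 0.0, 0.0]]]
total [ 0.0381 -0.      0.0323] [ 0.    -0.175 -0.   ]
[[0.0, [0.004, -0.0, 0.0034], [0.0, -0.018, -0.0]], [0.0, [0.0134, -0.0, 0.0114], [0.0, -0.061, -0.0]], [0.0, [0.0247, -0.0, 0.0209], [0.0, -0.113, -0.0]], [0.0, [0.0342, -0.0, 0.0289], [0.0, -0.156, -0.0]], [0.0, [0.0381, -0.0, 0.0323], [0.0, -0.175, -0.0]]]
```

Request:
{"method": "drive_tool", "body": {
  "series": [
    [0.0,[-0.004,0,-0.006],[0,0.005,0]],
    [0.0,[-0.016,0,-0.016],[0,0.045,0]],
    [0.0,[-0.029,0,-0.025],[0,0.095,0]],
    [0.0,[-0.0356,0,-0.0293],[0.001,0.123,-0.002]]
  ]
}}

```text
time: 19.8
tool_pos: [0.5146, 0.1722, 0.2034]
ee_rot: [3.138, 0.45, 1.433]
wrist_force: [0.6, -0.9, -3.4]
width: 0.0136
finger_force: 30.0
```

Request:
{"method": "drive_tool", "body": {
  "series": [
    [0.0,[0.005,0,-0.0024],[0,0,0]],
    [0.0,[0.015,0,-0.0073],[0,0,0]],
    [0.0,[0.026,0,-0.0127],[0,0,0]],
    [0.0,[0.037,0,-0.018],[0,0,0]],
    [0.0,[0.048,0,-0.0234],[0,0,0]]
  ]
}}

```text
time: 20.42
tool_pos: [0.5212, 0.2271, 0.1996]
ee_rot: [-3.14, 0.454, 1.438]
wrist_force: [-0.6, 0.0, -3.6]
width: 0.0135
finger_force: 30.0
```

Request:
{"method": "drive_tool", "body": {
  "series": [
    [0.0,[0.011,0,-0.0054],[0,0,0]],
    [0.0,[0.022,0,-0.0107],[0,0,0]],
    [0.0,[0.032,0,-0.0156],[0,0,0]],
    [0.0,[0.0385,0,-0.0188],[0,0,0]],
    [0.0,[0.041,0,-0.02],[0,0,0]]
  ]
}}

```text
time: 21.05
tool_pos: [0.5273, 0.2714, 0.2003]
ee_rot: [-3.141, 0.454, 1.437]
wrist_force: [0.2, -0.9, -4.0]
width: 0.0136
finger_force: 30.0
```

```bash
python3 -c "
from h import *
look();goto(*pose(2,-.030,.085,26))
a=imaging.snapshot('side')[210:350,170:320,::-1]; b=imaging.snapshot('top')[185:275,110:260,::-1]
cv2.imwrite('pics/chk.png',np.hstack([cv2.resize(a,(428,400)),cv2.resize(b,(370,222)) if 0 else cv2.copyMakeBorder(cv2.resize(b,(370,222)),0,178,0,0,cv2.BORDER_CONSTANT)]))"
```

```text
247 ttttttwwwbbbwwwwwwwwwwwwwwwwwwwwwww... (v=100..)
311 b.ttttbwwbttbwwwwwwwwwwwwwwwwwwwwww... (v=100..)
t 21.1 tip 25.976114527669633 F [ 1.2116  1.038  -3.8987]
t 21.1 tcp [0.5274 0.2715 0.2002] [-3.1411  0.4534  1.4366] j [ 0.575   0.4179  1.0519 -0.3663  1.955   0.6195]
  shift [-0.0005 -0.      0.0001] turn [-0.0002 -0.0004  0.0007]
```

View pics/chk.png

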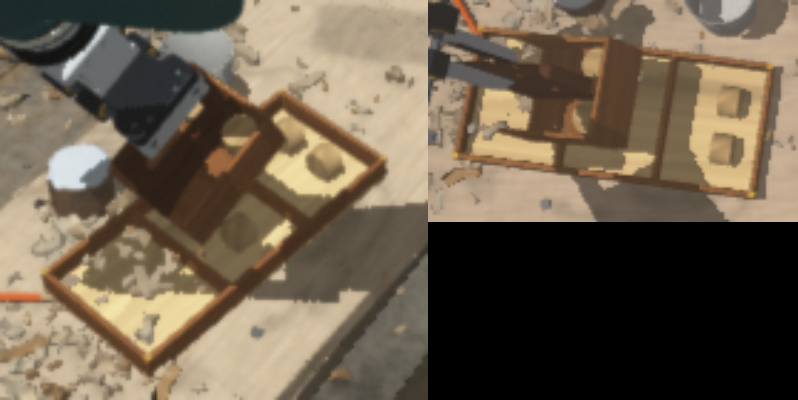

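Bay 0 holds two blanks lying flat. In bay 1 one blank is visible (240,230) and the other is hidden behind the shaker. The rear pair is still in the shaker. Pouring the last pair in bay 2.

Request:
{"method": "drive_tool", "body": {
  "series": [
    [0.0,[0.004,0,0.0034],[0,-0.018,0]],
    [0.0,[0.0134,0,0.0114],[0,-0.061,0]],
    [0.0,[0.0247,0,0.021],[0,-0.113,0]],
    [0.0,[0.0342,0,0.029],[0,-0.156,0]],
    [0.0,[0.038,0,0.0323],[0,-0.175,0]]
  ]
}}

```text
time: 21.82
tool_pos: [0.5292, 0.2915, 0.1516]
ee_rot: [-3.137, 0.633, 1.44]
wrist_force: [-0.2, -0.6, -3.3]
width: 0.0136
finger_force: 30.0
```

Request:
{"method": "drive_tool", "body": {
  "series": [
    [0.0,[0.002,0,-0.0011],[0,-0.02,0]],
    [0.0,[0.004,0,-0.0022],[0,-0.04,0]],
    [0.0,[0.006,0,-0.0033],[0,-0.06,0]],
    [0.0,[0.008,0,-0.0044],[0,-0.08,0]],
    [0.0,[0.01,0,-0.0055],[0,-0.1,0]]
  ]
}}

```text
time: 22.45
tool_pos: [0.5316, 0.3022, 0.1535]
ee_rot: [-3.141, 0.729, 1.436]
wrist_force: [0.1, 0.1, -3.5]
width: 0.0136
finger_force: 30.0
```

```bash
python3 -c "
from h import *
look();goto(*pose(2,-.030,.04,42))"
```

```text
247 bbbbtbttbwwwwwwwwwwwwwwwwwwwwwwwwww... (v=100..)
311 btttttttwwwwwwwwwwwwwwwwwwwwwwwwwww... (v=100..)
t 22.5 tip 41.84323694364822 F [-0.1544 -0.1591 -4.1713]
t 22.5 tcp [0.5313 0.3026 0.1525] [-3.14    0.7303  1.4378] j [ 0.6849  0.6518  0.9129 -0.55    2.0856  0.6686]
  shift [ 0.0001  0.0002 -0.0001] turn [-0.0002 -0.0027  0.0015]
```

Request:
{"method": "drive_tool", "body": {
  "series": [
    [0.0,[0.0009,0,-0.0005],[0,-0.009,0]],
    [0.0,[0.0018,0,-0.001],[0,-0.0175,0]],
    [0.0,[0.0026,0,-0.0015],[0,-0.026,0]],
    [0.0,[0.0035,0,-0.002],[0,-0.035,0]],
    [0.0,[0.0035,0,-0.002],[0,-0.035,0]]
  ]
}}

```text
time: 23.12
tool_pos: [0.5319, 0.306, 0.1521]
ee_rot: [-3.14, 0.764, 1.437]
wrist_force: [-0.1, 0.5, -3.9]
width: 0.0139
finger_force: 30.0
```

Request:
{"method": "drive_tool", "body": {
  "series": [
    [0.0,[0.0009,0,-0.0005],[0,-0.009,0]],
    [0.0,[0.0018,0,-0.001],[0,-0.0175,0]],
    [0.0,[0.0026,0,-0.0015],[0,-0.026,0]],
    [0.0,[0.0035,0,-0.002],[0,-0.035,0]],
    [0.0,[0.0035,0,-0.002],[0,-0.035,0]]
  ]
}}

```text
time: 23.75
tool_pos: [0.5324, 0.31, 0.151]
ee_rot: [-3.14, 0.799, 1.437]
wrist_force: [-0.1, 0.9, -3.7]
width: 0.0137
finger_force: 30.0
```

```bash
python3 -c "
from h import *
look();goto(*pose(2,-.030,.04,46))"
```

```text
247 tbbbbttbwwwwwwwwwwwwwwwwwwwwwwwwwwb... (v=100..)
311 bttttttbwwwwwwwwwwwwwwwwwwwwwwwwbbbt.. (v=100..)
t 23.8 tip 45.7659048924143 F [ 0.4    -0.4552 -4.027 ]
t 23.8 tcp [0.5325 0.3099 0.1512] [-3.1406  0.7988  1.4369] j [ 0.706   0.7086  0.8598 -0.6012  2.1363  0.66  ]
  shift [0.0009 0.0001 0.0001] turn [-0.0002 -0.0041  0.0007]
```

The rear pair is starting to slide.

Request:
{"method": "drive_tool", "body": {
  "series": [
    [0.0,[0.0005,0,-0.0003],[0,-0.005,0]],
    [0.0,[0.0009,0,-0.0005],[0,-0.009,0]],
    [0.0,[0.0009,0,-0.0005],[0,-0.009,0]],
    [0.0,[0.0009,0,-0.0005],[0,-0.009,0]],
    [0.0,[0.0009,0,-0.0005],[0,-0.009,0]]
  ]
}}

```text
time: 24.42
tool_pos: [0.5327, 0.3108, 0.1512]
ee_rot: [-3.141, 0.807, 1.436]
wrist_force: [0.1, -0.3, -3.7]
width: 0.0134
finger_force: 30.0
```

```bash
python3 -c "
from h import *
look()"
```

```text
247 bbbttbtbwwwwwwwwwwwwwwwwwwwwwwwwwwwt.. (v=100..)
311 btbttttbwwwwwwwwwwwwwwwwwwwwwwwwwwwt.. (v=100..)
t 24.475 tip 46.25798887960243 F [-0.5439  0.2135 -3.4675]
```

Request:
{"method": "drive_tool", "body": {
  "series": [
    [0.0,[0.0005,0,-0.0003],[0,-0.005,0]],
    [0.0,[0.0009,0,-0.0005],[0,-0.009,0]],
    [0.0,[0.0018,0,-0.001],[0,-0.0175,0]],
    [0.0,[0.0018,0,-0.001],[0,-0.0175,0]],
    [0.0,[0.0018,0,-0.001],[0,-0.0175,0]]
  ]
}}

```text
time: 25.1
tool_pos: [0.5329, 0.3128, 0.1504]
ee_rot: [-3.141, 0.825, 1.437]
wrist_force: [0.6, -0.9, -3.6]
width: 0.0134
finger_force: 30.0
```

```bash
python3 -c "
from h import *
look();goto(*pose(2,-.030,.04,46))"
```

```text
247 bbbttttbwwwwwwwwwwwwwwwwwwwwwwwwwwwt.. (v=100..)
311 bttttbtbwwwwwwwwwwwwwwwwwwwwwwwwwwwt.. (v=100..)
t 25.15 tip 47.26667366981554 F [ 0.791  -0.2699 -4.1769]
t 25.15 tcp [0.5329 0.3128 0.1505] [-3.141   0.825   1.4364] j [ 0.7136  0.7306  0.8392 -0.6213  2.1554  0.6553]
  shift [-0.0016  0.      0.0018] turn [-0.0001  0.0221  0.0004]
```

Request:
{"method": "drive_tool", "body": {
  "series": [
    [0.0,[0.003,0,-0.0017],[0,-0.03,0]],
    [0.0,[0.006,0,-0.0035],[0,-0.06,0]],
    [0.0,[0.009,0,-0.0052],[0,-0.09,0]],
    [0.0,[0.009,0,-0.0052],[0,-0.09,0]],
    [0.0,[0.009,0,-0.0052],[0,-0.09,0]]
  ]
}}

```text
time: 25.78
tool_pos: [0.5343, 0.3227, 0.1472]
ee_rot: [-3.141, 0.915, 1.437]
wrist_force: [1.0, -0.2, -3.4]
width: 0.0139
finger_force: 30.0
```

```bash
python3 -c "
from h import *
look()
o=robot.get_obs(); up=o['tool_pos']+[0,0,.05]
P2,Q2=pose(2,-.03,.11,15); Q0=pose(0,0,.1,0)[1]
Y=R.from_euler('z',TR[2])
def at(y,z): return (np.array([.485+0.1*0,y,z]),Q0)
chain([((up,o['ee_rot']),3),((P2,Q2),5),(((.51,.17,.22),Q0),5),(((.49,.0,.22),Q0),5),(((.48,-.15,.20),Q0),5),(((.48,-.15,.1085),Q0),5)])"
```

```text
247 ttttttbwwwwbwwwwwwwwwwwwwwwwwwwwwwwt.. (v=100..)
311 ttttbtbwwwwtwwwwwwwwwwwwwwwwwwwwwwwt.. (v=100..)
t 25.825 tip 52.41451692582063 F [-0.7786 -0.3828 -3.3728]
total [-0.0396 -0.     -0.0305] [0. 0. 0.]
[[0.0, [-0.0103, -0.0, -0.0079], [0.0, 0.0, 0.0]], [0.0, [-0.0293, -0.0, -0.0226], [0.0, 0.0, 0.0]], [0.0, [-0.0396, -0.0, -0.0305], [0.0, 0.0, 0.0]]]
total [-0.0645 -0.0001  0.0437] [-0.     0.653  0.   ]
[[0.0, [-0.0067, -0.0, 0.0045], [-0.0, 0.068, 0.0]], [0.0, [-0.0227, -0.0, 0.0154], [-0.0, 0.23, 0.0]], [0.0, [-0.0418, -0.0, 0.0283], [-0.0, 0.423, 0.0]], [0.0, [-0.0578, -0.0001, 0.0392], [-0.0, 0.585, 0.0]], [0.0, [-0.0645, -0.0001, 0.0437], [-0.0, 0.653, 0.0]]]
total [-0.0772 -0.0035  0.0228] [0.    0.262 0.   ]
[[0.0, [-0.008, -0.0004, 0.0024], [0.0, 0.027, 0.0]], [0.0, [-0.0272, -0.0012, 0.008], [0.0, 0.092, 0.0]], [0.0, [-0.05, -0.0023, 0.0148], [0.0, 0.17, 0.0]], [0.0, [-0.0692, -0.0032, 0.0204], [0.0, 0.235, 0.0]], [0.0, [-0.0772, -0.0035, 0.0228], [0.0, 0.262, 0.0]]]
total [-0.1711  0.0031  0.    ] [0. 0. 0.]
[[0.0, [-0.0178, 0.0003, 0.0], [0.0, 0.0, 0.0]], [0.0, [-0.0602, 0.0011, 0.0], [0.0, 0.0, 0.0]], [0.0, [-0.1109, 0.002, 0.0], [0.0, 0.0, 0.0]], [0.0, [-0.1533, 0.0027, 0.0], [0.0, 0.0, 0.0]], [0.0, [-0.1711, 0.0031, 0.0], [0.0, 0.0, 0.0]]]
total [-0.15    0.0103  0.02  ] [0. 0. 0.]
[[0.0, [-0.0156, 0.0011, 0.0021], [0.0, 0.0, 0.0]], [0.0, [-0.0528, 0.0036, 0.007], [0.0, 0.0, 0.0]], [0.0, [-0.0972, 0.0067, 0.013], [0.0, 0.0, 0.0]], [0.0, [-0.1344, 0.0092, 0.0179], [0.0, 0.0, 0.0]], [0.0, [-0.15, 0.0103, 0.02], [0.0, 0.0, 0.0]]]
total [-0.     -0.      0.0915] [0. 0. 0.]
[[0.0, [-0.0, -0.0, 0.0095], [0.0, 0.0, 0.0]], [0.0, [-0.0, -0.0, 0.0322], [0.0, 0.0, 0.0]], [0.0, [-0.0, -0.0, 0.0593], [0.0, 0.0, 0.0]], [0.0, [-0.0, -0.0, 0.082], [0.0, 0.0, 0.0]], [0.0, [-0.0, -0.0, 0.0915], [0.0, 0.0, 0.0]]]
```

Request:
{"method": "drive_tool", "body": {
  "series": [
    [0.0,[-0.01,0,-0.008],[0,0,0]],
    [0.0,[-0.0293,0,-0.0226],[0,0,0]],
    [0.0,[-0.0396,0,-0.0305],[0,0,0]]
  ]
}}

```text
time: 26.2
tool_pos: [0.5347, 0.3228, 0.2013]
ee_rot: [3.136, 0.911, 1.431]
wrist_force: [0.5, 0.4, -3.6]
width: 0.0136
finger_force: 30.0
```

Request:
{"method": "drive_tool", "body": {
  "series": [
    [0.0,[-0.0067,0,0.0045],[0,0.068,0]],
    [0.0,[-0.0227,0,0.0154],[0,0.22,0]],
    [0.0,[-0.0418,0,0.0283],[0,0.4,0]],
    [0.0,[-0.0578,0,0.0392],[0,0.57,0]],
    [0.0,[-0.0645,0,0.0437],[0,0.653,0]]
  ]
}}

```text
time: 26.82
tool_pos: [0.5246, 0.2469, 0.2268]
ee_rot: [3.136, 0.257, 1.432]
wrist_force: [-0.3, -0.0, -4.1]
width: 0.0138
finger_force: 30.0
```

Request:
{"method": "drive_tool", "body": {
  "series": [
    [0.0,[-0.008,0,0.0024],[0,0.027,0]],
    [0.0,[-0.027,-0.001,0.008],[0,0.092,0]],
    [0.0,[-0.05,-0.002,0.015],[0,0.17,0]],
    [0.0,[-0.069,-0.003,0.02],[0,0.235,0]],
    [0.0,[-0.077,-0.0035,0.023],[0,0.262,0]]
  ]
}}

```text
time: 27.45
tool_pos: [0.5096, 0.1688, 0.2194]
ee_rot: [-3.14, 0.001, 1.435]
wrist_force: [-0.2, -0.1, -3.2]
width: 0.0143
finger_force: 30.0
```

Request:
{"method": "drive_tool", "body": {
  "series": [
    [0.0,[-0.018,0,0],[0,0,0]],
    [0.0,[-0.055,0.001,0],[0,0,0]],
    [0.0,[-0.1,0.002,0],[0,0,0]],
    [0.0,[-0.145,0.003,0],[0,0,0]],
    [0.0,[-0.171,0.003,0],[0,0,0]]
  ]
}}

```text
time: 28.08
tool_pos: [0.4897, -0.0015, 0.2193]
ee_rot: [-3.14, 0.002, 1.436]
wrist_force: [1.1, 0.3, -2.0]
width: 0.0134
finger_force: 30.0
```

Request:
{"method": "drive_tool", "body": {
  "series": [
    [0.0,[-0.016,0.001,0.002],[0,0,0]],
    [0.0,[-0.053,0.004,0.007],[0,0,0]],
    [0.0,[-0.097,0.007,0.013],[0,0,0]],
    [0.0,[-0.134,0.009,0.018],[0,0,0]],
    [0.0,[-0.15,0.01,0.02],[0,0,0]]
  ]
}}

```text
time: 28.7
tool_pos: [0.4796, -0.1506, 0.1987]
ee_rot: [-3.139, -0.001, 1.435]
wrist_force: [-0.1, -0.3, -3.7]
width: 0.0137
finger_force: 30.0
```

```bash
python3 -c "
from h import *
goto((.48,-.15,.1085),pose(0,0,.1,0)[1])
w=imaging.snapshot('wrist')
o=robot.get_obs();T=R.from_euler('xyz',o['ee_rot']);S0=T*R.from_euler('xyz',[np.pi,0,np.pi]).inv()
w=w[:,:,::-1].copy()
for s,c in ((0,(255,0,255)),(8,(255,255,0))):
  S=S0*R.from_euler('y',np.radians(s)); g=o['tool_pos']+T.apply([0,0,.005])
  q=wproj(g+S.apply(np.array([(-.056,.048,.048),(-.056,-.048,.048),(-.056,0,.007),(-.053,0,.116)])-[0,0,.103])); print(s,q.round(1).tolist())
  for p in q: cv2.circle(w,tuple(int(x) for x in p),3,c,1)
a=imaging.snapshot('side')[160:350,180:330,::-1]; b=imaging.snapshot('top')[185:275,110:260,::-1]; w=w[80:280,180:380]
r=np.vstack([cv2.resize(b,(440,264),interpolation=cv2.INTER_CUBIC),cv2.resize(w,(440,336))[:336]])
cv2.imwrite('pics/fin.png',np.hstack([cv2.resize(a,(360,600))[:, :],r]))"
```

```text
t 28.7 tcp [ 0.4796 -0.1506  0.1987] [-3.1393 -0.0005  1.4352] j [-0.417  -0.0147  1.4942 -0.0001  1.6645 -0.2815]
  shift [0.0006 0.0005 0.0902] turn [-0.0023 -0.0005 -0.0006]
0 [[345.1, 148.3], [215.1, 148.1], [280.0, 144.6], [280.6, 160.6]]
8 [[347.7, 139.1], [212.6, 138.9], [280.0, 129.7], [280.7, 166.6]]
```

View pics/fin.png

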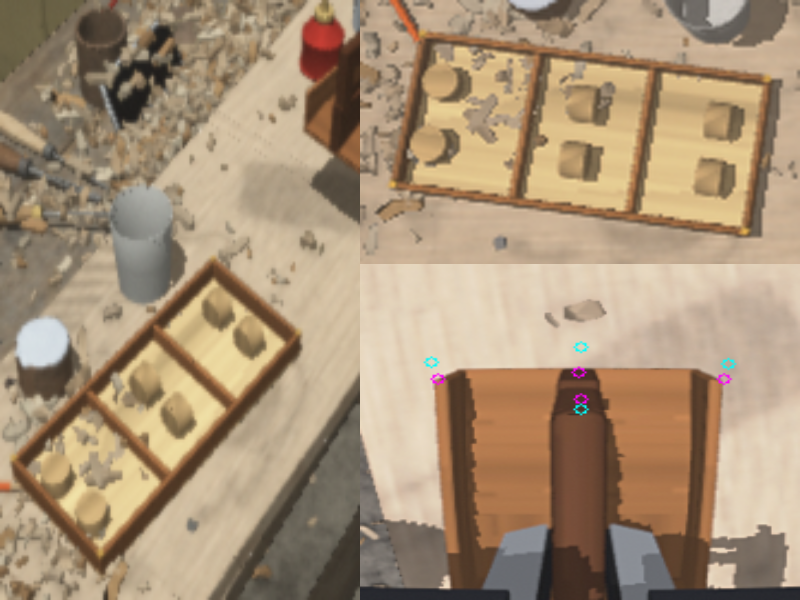

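All six blanks are in the tray, two per bay and side by side. The shaker is empty, and it's level in the grip (the overlay matches no slip). Setting it down.

Request:
{"method": "drive_tool", "body": {
  "series": [
    [0.0,[0,0,0.02],[0,0,0]],
    [0.0,[0,0,0.05],[0,0,0]],
    [0.0,[0,0,0.075],[0,0,0]],
    [0.0,[0,0,0.085],[0,0,0]],
    [0.0,[0,0,0.088],[0,0,0]]
  ]
}}

```text
time: 29.48
tool_pos: [0.48, -0.1487, 0.1116]
ee_rot: [-3.141, -0.0, 1.438]
wrist_force: [0.3, -0.7, -4.2]
width: 0.0136
finger_force: 30.0
```

Request:
{"method": "drive_tool", "body": {
  "series": [
    [0.0,[0,0,0.001],[0,0,0]],
    [0.0,[0,0,0.002],[0,0,0]],
    [0.0,[0,0,0.003],[0,0,0]],
    [0.0,[0,0,0.003],[0,0,0]]
  ]
}}

```text
time: 29.98
tool_pos: [0.4809, -0.1492, 0.1111]
ee_rot: [3.139, -0.001, 1.436]
wrist_force: [-1.0, 4.3, 5.2]
width: 0.0136
finger_force: 30.0
```

Request:
{"method": "drive_tool", "body": {
  "series": [
    [0.06,[0,0,0],[0,0,0]],
    [0.06,[0,0,0],[0,0,0]],
    [0.06,[0,0,0],[0,0,0]],
    [0.06,[0,0,0],[0,0,0]],
    [0.06,[0,0,0],[0,0,0]]
  ]
}}

```text
time: 30.6
tool_pos: [0.4797, -0.1497, 0.1084]
ee_rot: [-3.141, -0.0, 1.436]
wrist_force: [-0.2, -0.2, -0.9]
width: 0.0588
finger_force: 0.0
```

Request:
{"method": "drive_tool", "body": {
  "series": [
    [0.06,[0,0,-0.015],[0,0,0]],
    [0.06,[0,0,-0.04],[0,0,0]],
    [0.06,[0,0,-0.07],[0,0,0]],
    [0.06,[0,0,-0.1],[0,0,0]],
    [0.06,[0,0,-0.12],[0,0,0]]
  ]
}}

```text
time: 31.22
tool_pos: [0.4805, -0.1499, 0.2318]
ee_rot: [3.138, 0.001, 1.436]
wrist_force: [0.0, -0.2, -0.2]
width: 0.0602
finger_force: 0.0
```

```bash
python3 -c "
from h import *
o=robot.get_obs();print(o['time'],o['tool_pos'],o['width'],o['wrist_force'])
w=imaging.snapshot('wrist');S=R.from_euler('z',TR[2]-np.pi/2)
L=np.array([(-.056,.048,.048),(-.056,-.048,.048),(.062,.048,.048),(.062,-.048,.048)])
# brown mask extents vs expected upright corners
m=((w[...,0]/np.maximum(w[...,2],1.)>1.75)&(w[...,0]>60)).astype(np.uint8)
n,l,st,ce=cv2.connectedComponentsWithStats(cv2.morphologyEx(m,cv2.MORPH_CLOSE,np.ones((5,5)))); print(st[st[:,4]>800])
print(wproj(S.apply(L)+[.4805,-.149,0]).round(1).tolist())"
```

```text
31.225 [ 0.4805 -0.1499  0.2318] 0.060202069144880396 [ 0.0255 -0.2188 -0.2274]
[[     0      0    560    420 219557]
 [   212      0    119     27   1355]
 [   236    137     86    115   8802]
 [   375    257     39     88   1334]
 [   178    345    310     33   2515]]
[[320.3, 139.8], [234.5, 139.7], [317.5, 239.8], [237.2, 239.9]]
```

The shaker stands upright: its measured extent (236–322, from 137) matches the predicted corners (234–320, 140). The gripper is clear, so I hand in.

```bash
python3 -c "
from bench import robot
print(robot.close_job())"
```

```text
the job is handed in; nothing more can be done
None
```

The job is handed in at about 31 s: two blanks lie in every bay with none on top of another, the empty shaker stands upright clear of the tray, and the oil can, tumbler and bark-sided blank were not touched.

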